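# Hold back the latch of a mortice night latch

### The arm

A 7-joint arm with a two-finger parallel gripper is mounted at the origin on the work surface. World frame = base frame: x ahead of the robot, y to its left, z up, the work surface at z = 0. Lengths are in m, angles in rad, forces in N, time in s.
With the tool pointing down it reaches from about 0.425 to 0.925 m from the base axis. Payload 6.8 kg.
Tool frame: the origin (TCP) lies on the mounting face of the last link; the fingertips stand 173 mm ahead of it and the grasp point (between the pads) lies 155 mm ahead of it; z points along the fingers, y is the line along which they close (so a half turn about z gives the same grasp; the last joint's range is limited). The gripper opens to 85 mm and grips with 20 to 120 N. Pads are 22 mm wide; open, the fingers measure 114 mm over their backs; the gripper's body (76 mm by 85 mm) begins 54 mm behind the grasp point. The pads swing forward as they close: fully open they stand 13 mm farther back than shut.
Start: joints at [-1.388, 0.477, 0.022, 1.555, -0.011, 1.109, -0.083], TCP at [0.194, 0.647, 0.405] pointing down, gripper open.
Joint ranges: [-2.96, 2.96], [-0.34, 2.1], [-1.41, 1.46], [0.24, 2.44], [-1.37, 4.51], [0.17, 1.92], [-2.96, 2.96]. Speed limits (rad/s): [2.39, 2.39, 3.14, 3.14, 3.14, 3.14, 3.14].

### API

Orientations are given as a unit quaternion [w, x, y, z].
In Python, from station import bot gives the robot as it stands. The module is installed in compiled form; this text tells all that it offers.
- The arm moves only by the shell command python3 -m pendant 'ROWS' [FORCE]. ROWS is JSON, a list of rows, each a list of 5 numbers: the finger opening in m, from 0 to 0.0854, then the shift along the tool's x, y, z in m, then the turn about the tool's z in degrees. In form: [[jaw, x, y, z, yaw], ...]. A call has 1 to 12 rows; each row shifts and turns the commanded pose from where the row before left it, along the tool's axes as they then stand; what a row does not reach is not made up. A row lasts 1/12 s, in which the tool goes at most 41.7 mm and 7.16 degrees, less where a joint would pass 70% of its speed; a pose out of reach is approached as far as the arm can. A call with a gripper value outside its range is refused whole. The fingers move at their own pace and stop on an object; FORCE is the grip in N (left out, the last holds). Time passes only in rows, so rows that do not move let the fingers close. It gives the time, the measured TCP pose, the force, the opening and the grip force at its end, in the units of the state.
- bot.get_obs(): the state, without advancing time (a new reading comes with each control period).
- bot.read_camera(name): name is "scene" or "top" or "wrist"; returns (picture, depth): 384x512x3 uint8, blue, green, red; 384x512 float32, m along the optical axis (not along the pixel's ray), 0 where there is no reading.
- bot.camera_model(name): a dict with "intrinsics" (3x3 intrinsics, pixels), "R" (3x3) and "t" (3): a world point X has camera coordinates R X + t. Camera axes: x right, y down, z forward; pixel columns grow to the right and rows downward; lengths in m; the calibration is good to about 2 mm. A picture is of the moment at which its call begins: read the wrist's pose just before it. camera_model takes no time and is no camera call; for the wrist camera it gives the pose at the moment of the call.
- bot.hand_in(): hands the job in; it is judged then, once.
Trained networks look in the newest picture that a camera, given by its name, has taken for a name from the list of things; names that differ only in an ending like _2 or _b are one class to them, and where a whole thing is asked for, a point or a joint stands for the part that bears it (a point fixed in the world has none). Each returns a list of dicts, best first, with "score" (0 to 1); they miss things now and then, are a little off and sometimes report something else, mostly with a low value. They report only what shows in the picture. A call takes as long as a camera call.
- bot.boxes_of(name, camera): "at" ([column, row] in pixels, amid what is visible of it).
- bot.trace(name, camera): "mask" (384x512 bool, what is visible of it) and "at" ([column, row] in pixels, amid what is visible of it).
- bot.pinpoint(name, camera): "at" ([column, row] in pixels: a listed point, or the origin of a listed thing).
The state is a dict: "t": time; "q": joint angles; "joint_vel": joint speeds; "joint_torque": joint torques, N m; "eef_pos": TCP position; "tool_rot": TCP orientation; "contact_force": force on the tool from outside, world axes, zero at the start; "torque": the same for the moment, N m; "gripper_width": opening from 0.0 (shut) to 1.0 (fully open); "grasp_force": force on a finger pad.
Only numpy, scipy, OpenCV 4.12 (cv2) and the standard library are available. Lean on these libraries where they do the work, as an engineer would, in place of code of your own. Each camera call takes 0.05 s, during which the arm holds its last target. There are 200 camera calls.

### The job

The mortice night latch nipped in the bench vice is about to go into its door and must not lock anyone out: hold its latch back. Press the sprung brass bolt fully home, flush with the steel faceplate, and while you keep it down slide the black snib beside it all the way, away from the bolt, so that the bolt stays in when you let go. Go gently: the lock is held only lightly, so feel for the plate rather than ramming it, never force the snib against a bolt that is not home, and leave the parts and tools on the bench where they are.

Things in the scene. Friction and masses are not known exactly. Their poses are not given: they have to be found in the camera images.
- vice: Blue bench vice with 100 mm jaws on a plywood board 310 x 280 x 18 mm, fixed to the bench. Origin on the bench under the middle of the jaw gap; z up; the jaws run along y, the screw and its tommy bar stick out along +x, to 210 mm. Jaw tops 150 mm above the bench.
- lock: The night latch, upright in the jaws at a varying height and place, its steel faceplate on top: 25 mm (x) by 160 mm (y), 3 mm thick. Origin at the centre of the plate's outer face; z up; y along the plate, from bolt to snib. Nipped only lightly: pressed with some 8 N it may settle in the jaws, by 0 to 12 mm, until a packer under it stops it. Pressing it with over 40 N in all is too hard.
- bolt: The sprung brass latch bolt, through a window in the faceplate: 34 mm along y (-20 to +14 mm in the lock's frame) by 14 mm along x. Thrown, it stands 13 mm proud: a flat nose 6 mm wide on the -x side (x -7 to -1 mm), bevelled down towards +x. Its origin is the lock's origin when thrown, and sinks with it. The spring pushes back with 6 N when thrown, 12.5 N when flush.
- bolt_nose (a point): Middle of the bolt's flat nose; moves with the bolt. Thrown, it is at (-4, -3, +13) mm in the lock's frame.
- bolt_slide (a joint): How far the bolt has been pushed in, in m: 0 thrown, 0.0128 home at its stop, flush with the plate. Closed fingertips wider than 16 mm meet the plate there too. Trapped by the snib it rests at about 0.011.
- snib: The snib: black thumb button 10 mm (y) by 11 mm (x), 8 mm tall on the faceplate, on the bolt's +y side. It slides along +y of the lock, away from the bolt, 8 mm to a stop, with 3 N of friction, and stays where left. Until the bolt is within 1.5 mm of flush it is blocked after 1 mm by the bolt's tail; once across it holds the bolt in. More than 20 N on it is forcing it.
- snib_face (a point): Middle of the snib's near face (towards the bolt, the one to push), 4 mm above the plate; moves with the snib. At the start it is 18 mm along y from the lock's origin, 4 mm from the bolt. Snib, bolt and plate are smooth and oiled: fingers slip on them easily, with a friction of about 0.3.
- snib_slide (a joint): How far the snib has been slid away from the bolt, in m: 0 free, 0.008 fully across.
- strike: Bystander, loose on the vice's board: steel strike plate 26 x 100 x 4 mm. Origin under its centre.
- cylinder: Bystander, loose on the vice's board: brass lock cylinder 40 mm across, 34 mm tall. Origin under its centre.
- screw_tin: Bystander: open tin 85 x 85 x 30 mm with brass screws. Origin under its centre.
- screwdriver: Bystander: screwdriver, 210 mm, lying. Origin under its middle.
- water: Bystander: water bottle, 68 mm across, 215 mm tall, green cap. Origin under its centre.
- tape: Bystander: yellow tape measure 72 x 38 x 66 mm. Origin under its centre.
- chisel: Bystander: chisel with orange handle, 245 mm, lying. Origin at the ferrule, on the bench.

How it is judged:
By the outcome, as a careful person would: the job done as asked, in the order asked, and still so for the second after the job is handed in, with the robot touching nothing.
It also fails if it takes over 56 s, if anything falls off the work surface, if the arm or the gripper's body presses on something with over 40 N, if the wrist force passes 120 N, or if a joint passes its speed limit or range.

## Working session

There is one attempt and no reset: what is moved stays moved. The work goes in short steps, Python scripts to look and compute and a shell command to move; the robot and the scene stay as the last step left them, time stands still between calls to the robot, and variables do not carry over. Pictures are saved under pics/ and viewed, at most 10 in all, crops included, and the job is handed in when it is done.

```bash
mkdir -p pics; cat > h.py <<'E'
import numpy as np, cv2
from station import bot
def world(cam,uv,depth=None,z=None,m=None):
    m=m or bot.camera_model(cam);K,R,t=np.array(m["intrinsics"]),np.array(m["R"]),np.array(m["t"])
    ray=np.linalg.inv(K)@np.array([uv[0],uv[1],1.])
    o=-R.T@t; d=R.T@ray
    s=depth if depth is not None else (z-o[2])/d[2]
    return o+s*d
def med(D,uv,r=2):
    u,v=int(round(uv[0])),int(round(uv[1]));p=D[max(v-r,0):v+r+1,max(u-r,0):u+r+1];p=p[p>0]
    return float(np.median(p)) if p.size else None
E
python3 - <<'E'
from h import *
np.set_printoptions(precision=4,suppress=True)
o=bot.get_obs();print(o["t"],o["eef_pos"],o["tool_rot"],o["contact_force"],o["gripper_width"])
ims=[]
for c in ["scene","top"]:
    P,D=bot.read_camera(c);cv2.imwrite(f"pics/{c}0.png",P)
    for n in ["vice","lock","bolt_nose","snib_face","bolt","snib","water"]:
        r=bot.pinpoint(n,c)
        if r:
            a=r[0]["at"];d=med(D,a);print(c,n,round(r[0]["score"],2),np.round(a,1),world(c,a,d) if d else None)
        else: print(c,n,None)
    ims.append(P)
cv2.imwrite("pics/both.png",cv2.resize(np.vstack(ims),(800*512//683,600)) if 0 else np.vstack(ims)[:, :])
E
```

```text
0.0 [0.1935 0.6464 0.4037] [-0.0001  0.1449  0.9894 -0.0009] [ 0.5358  0.898  -0.9175] 1.002076998953189
scene vice 0.74 [271.9 214.7] [0.6278 0.0198 0.096 ]
scene lock 0.57 [274.8 168.2] [0.5615 0.0562 0.1806]
scene bolt_nose 0.43 [271.  166.3] [0.5553 0.0489 0.1843]
scene snib_face 0.44 [278.  170.2] [0.5667 0.0626 0.1761]
scene bolt 0.69 [270.4 170.3] [0.5606 0.045  0.1771]
scene snib 0.43 [273.8 171.9] [0.5662 0.0516 0.1741]
scene water 0.92 [381.2 203.5] [0.6626 0.3486 0.0262]
top vice 0.92 [247.6 202.8] [0.5271 0.0429 0.1502]
top lock 0.96 [243.5 191.8] [0.552  0.0537 0.1846]
top bolt_nose 0.46 [246.3 194. ] [0.5457 0.0458 0.1858]
top snib_face None
top bolt 0.54 [244.2 192.8] [0.5492 0.0517 0.1846]
top snib None
top water 0.84 [151.7 177. ] [0.6213 0.3505 0.0536]
```

View pics/scene0.png

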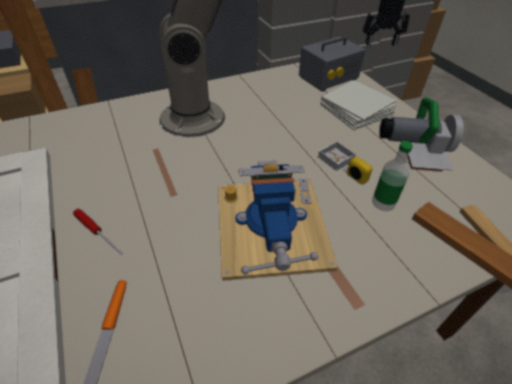

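View pics/top0.png

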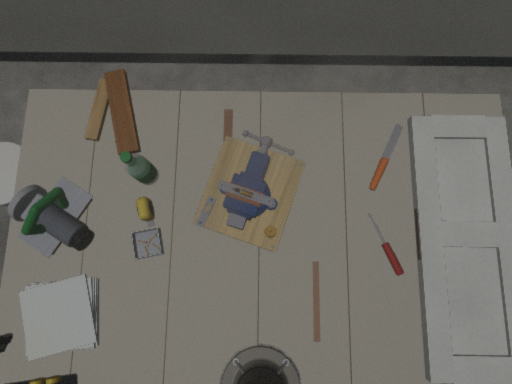

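The scene view shows the vice at about (272,215), with the lock across its jaws at (273,168). In the top view the plate runs from about (220,185) to (275,205), with the brass bolt at about (240,192). The tool's y axis is already close to the plate's direction, so I'll move over the lock with the fingers closed.

```bash
python3 -m pendant '[[0,-0.028,-0.026,-0.003,0],[0,-0.028,-0.026,-0.003,0],[0,-0.028,-0.026,-0.003,0],[0,-0.028,-0.026,-0.003,0],[0,-0.028,-0.026,-0.003,0],[0,-0.028,-0.026,-0.003,0],[0,-0.028,-0.026,-0.003,0],[0,-0.028,-0.026,-0.003,0],[0,-0.028,-0.026,-0.003,0],[0,-0.028,-0.026,-0.003,0],[0,-0.028,-0.026,-0.003,0],[0,-0.028,-0.026,-0.003,0]]' 30 && python3 -m pendant '[[0,-0.028,-0.026,-0.003,0],[0,-0.028,-0.026,-0.003,0],[0,-0.028,-0.026,-0.003,0],[0,-0.028,-0.026,-0.003,0],[0,-0.028,-0.026,-0.003,0],[0,-0.015,-0.012,-0.003,0],[0,0,0,0,0],[0,0,0,0,0]]'
python3 - <<'E'
from h import *
np.set_printoptions(precision=4,suppress=True)
o=bot.get_obs();print(o["t"],o["eef_pos"],o["tool_rot"],o["contact_force"],o["gripper_width"])
c="wrist";m=bot.camera_model(c)
P,D=bot.read_camera(c);cv2.imwrite("pics/w1.png",P);np.savez("w1.npz",P=P,D=D,R=m["R"],t=m["t"],K=m["intrinsics"])
for n in ["lock","bolt_nose","snib_face","bolt","snib"]:
    for r in bot.pinpoint(n,c)[:2]:
        a=r["at"];d=med(D,a);print(n,round(r["score"],2),np.round(a,1),world(c,a,d,m=m) if d else None)
E
```

```text
t: 1.8
eef_pos: [0.4265, 0.2496, 0.4412]
tool_rot: [0.0, 0.145, 0.989, 0.0]
contact_force: [1.3, -0.2, 0.1]
gripper_width: -0.003
grasp_force: 0.0
t: 2.47
eef_pos: [0.5341, 0.0699, 0.4588]
tool_rot: [0.0, 0.146, 0.989, 0.0]
contact_force: [-0.9, 0.5, 0.7]
gripper_width: 0.006
grasp_force: 0.0
2.4667 [0.5341 0.0699 0.4588] [0.0002 0.1462 0.9892 0.0001] [-0.9387  0.4713  0.655 ] 0.006153752799282378
lock 0.78 [236.2 212.8] [0.5489 0.0494 0.1869]
bolt_nose 0.67 [236.1 212.5] [0.5486 0.0494 0.1869]
bolt_nose 0.31 [237.5 214.6] [0.5508 0.0499 0.1869]
snib_face 0.55 [260.7 215.8] [0.5595 0.0687 0.1828]
bolt 0.74 [238.  215.8] [0.5522 0.0499 0.1865]
```

View pics/w1.png

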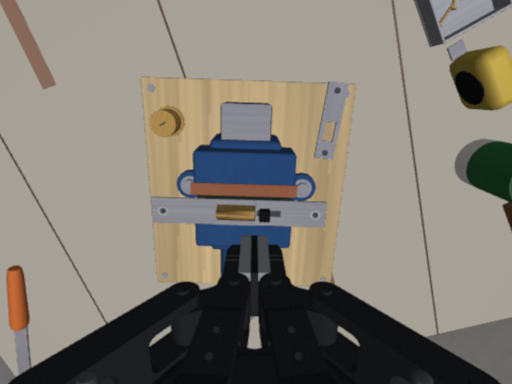

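The wrist picture shows the plate spanning columns 151–327 at about row 211. The brass bolt is at 216–255 and the black snib at about (265,215), towards +tool y. Next I fit the plate from depth and find the bolt and snib by colour.

```bash
cat > fit.py <<'E'
from h import *
from scipy.spatial.transform import Rotation as Ro
np.set_printoptions(precision=4,suppress=True)
def fit(P,D,K,R,t,eef,quat):
    v,u=np.mgrid[:384,:512]; pc=np.stack([u,v,np.ones_like(u)],-1)@np.linalg.inv(K).T*D[...,None]
    W=(pc-t)@R
    near=(np.hypot(W[...,0]-.553,W[...,1]-.055)<.1)&(D>0)&(W[...,2]>.160)&(W[...,2]<.25)
    hs=W[...,2][near];h,e=np.histogram(hs,np.arange(.16,.25,.001));zp=e[h.argmax()]+.0005
    zp=np.median(hs[abs(hs-zp)<.0025])
    mk=(near&(abs(W[...,2]-zp)<.006)).astype(np.uint8)
    n,l,s,_=cv2.connectedComponentsWithStats(mk);k=1+s[1:,4].argmax();mk=l==k
    pts=W[mk][:,:2].astype(np.float32)
    (c,wh,_)=r=cv2.minAreaRect(pts*1000);b=cv2.boxPoints(r)
    e1,e2=b[1]-b[0],b[2]-b[1];ax=e1 if np.hypot(*e1)>np.hypot(*e2) else e2;ax/=np.hypot(*ax);ax*=np.sign(ax[1])
    T=Ro.from_quat(quat,scalar_first=True).as_matrix()
    print("plate z",zp,"centre",np.array(c)/1000,"size",wh,"y-axis",ax,"deg",np.degrees(np.arctan2(*ax[::-1])),"tool y deg",np.degrees(np.arctan2(T[1,1],T[0,1])))
    ex=np.array([ax[1],-ax[0]])
    hsv=cv2.cvtColor(P,cv2.COLOR_BGR2HSV)
    L=W[...,:2]-np.array(c)/1000;ly=L@ax;lx=L@ex
    box=(abs(lx)<.0125)&(abs(ly)<.06)&(D>0)
    br=box&(hsv[...,1]>110)&(hsv[...,0]>10)&(hsv[...,0]<35)
    bk=box&(hsv[...,2]<35)&(ly>0)&(ly<.04)
    for nm,q in(("brass",br),("black",bk)):
        if q.sum():print(nm,q.sum(),"lx",np.percentile(lx[q],[3,97])*1e3,"ly",np.percentile(ly[q],[3,97])*1e3,"z",np.percentile(W[...,2][q],[5,50,95]))
    for y in(0.,1.,):
        pass
    tgt=np.array([*(np.array(c)/1000),zp]);dlt=T.T@(tgt-eef);print("tool-frame delta of plate centre from tip:",dlt-[0,0,.173])
E
python3 - <<'E'
from fit import *
z=np.load("w1.npz");o=bot.get_obs();fit(z["P"],z["D"],z["K"],z["R"],z["t"],o["eef_pos"],o["tool_rot"])
E
```

```text
plate z 0.1741421850676781 centre [0.5534 0.0492] size (160.56863403320312, 25.789493560791016) y-axis [0.3186 0.9479] deg 71.419395 tool y deg 73.47041371338929
brass 543 lx [-8.0814  5.0751] ly [-17.9049  14.7042] z [0.1525 0.1852 0.1878]
black 109 lx [-5.4244  3.656 ] ly [19.6554 27.7646] z [0.1809 0.1825 0.1839]
tool-frame delta of plate centre from tip: [-0.026  -0.0164  0.1114]
```

```bash
python3 -m pendant '[[0,-0.013,-0.008,0.015,0],[0,-0.013,-0.0085,0.025,0],[0,0,0,0.025,2],[0,0,0,0.01,0],[0,0,0,0,0],[0,0,0,0,0]]'
python3 - <<'E'
from fit import *
o=bot.get_obs();c="wrist";m=bot.camera_model(c)
P,D=bot.read_camera(c);cv2.imwrite("pics/w2.png",P);np.savez("w2.npz",P=P,D=D,R=m["R"],t=m["t"],K=m["intrinsics"])
fit(P,D,*[np.array(m[k]) for k in("intrinsics","R","t")],o["eef_pos"],o["tool_rot"])
P,D=bot.read_camera("scene");cv2.imwrite("pics/s2.png",cv2.resize(P[100:220,200:350],None,fx=4,fy=4,interpolation=cv2.INTER_CUBIC))
E
```

```text
t: 3.27
eef_pos: [0.5538, 0.0485, 0.3839]
tool_rot: [-0.0, 0.161, 0.987, -0.0]
contact_force: [0.3, -0.1, 0.6]
gripper_width: 0.003
grasp_force: 0.0
plate z 0.17417161046463925 centre [0.5532 0.0491] size (160.81517028808594, 25.541072845458984) y-axis [0.3168 0.9485] deg 71.53336 tool y deg 71.45795066657173
brass 1130 lx [-8.2816  5.6014] ly [-18.4756  14.2861] z [0.1604 0.1854 0.1878]
black 8540 lx [-11.6761   9.1348] ly [ 1.2201 39.199 ] z [0.2331 0.273  0.2942]
tool-frame delta of plate centre from tip: [0.0006 0.0004 0.0368]
```

View pics/w2.png

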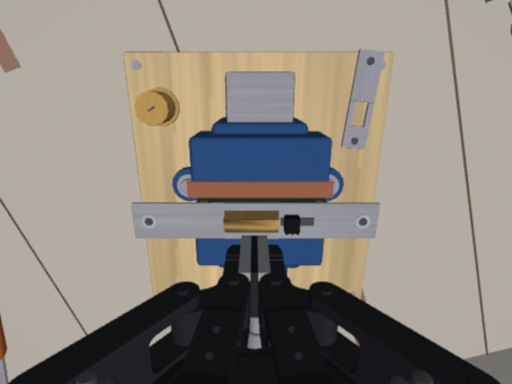

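View pics/s2.png

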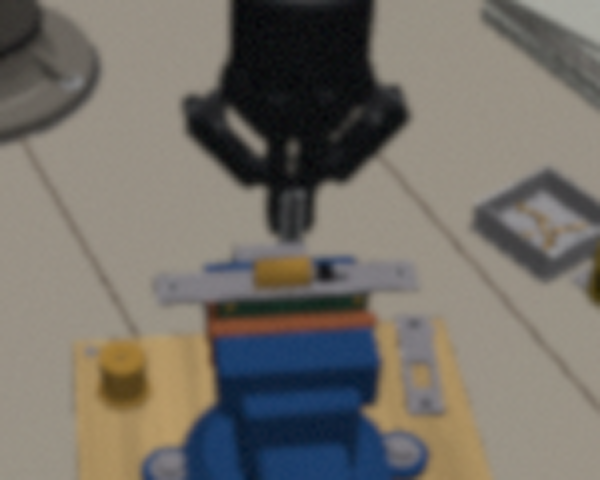

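The tip hangs centred over the bolt: the pads are at about column 255, row 236, with the bolt at 224–279 and the snib at (292,224). I'll descend and feel for contact.

```bash
python3 -m pendant '[[0,0,0.001,0.01,0],[0,0,0,0.008,0],[0,0,0,0.002,0],[0,0,0,0.001,0],[0,0,0,0,0],[0,0,0,0,0]]'
python3 -m pendant '[[0,0,0,0.001,0],[0,0,0,0.001,0],[0,0,0,0.001,0],[0,0,0,0.001,0],[0,0,0,0,0]]'
```

```text
t: 3.87
eef_pos: [0.5543, 0.0486, 0.3628]
tool_rot: [0.0, 0.162, 0.987, -0.0]
contact_force: [0.3, 0.7, -0.6]
gripper_width: -0.0
grasp_force: 0.0
t: 4.28
eef_pos: [0.5544, 0.0486, 0.3592]
tool_rot: [0.0, 0.162, 0.987, 0.0]
contact_force: [-2.1, 0.2, 5.6]
gripper_width: -0.005
grasp_force: 2.7
```

```bash
python3 -m pendant '[[0,0,0,0.001,0],[0,0,0,0.001,0],[0,0,0,0.001,0],[0,0,0,0.001,0],[0,0,0,0,0]]'
python3 -m pendant '[[0,0,0,0.001,0],[0,0,0,0.001,0],[0,0,0,0.001,0],[0,0,0,0.001,0],[0,0,0,0,0]]'
```

```text
t: 4.7
eef_pos: [0.5544, 0.0485, 0.3554]
tool_rot: [0.0, 0.162, 0.987, 0.0]
contact_force: [-2.1, 0.3, 7.7]
gripper_width: -0.0
grasp_force: 3.6
t: 5.12
eef_pos: [0.5544, 0.0485, 0.3516]
tool_rot: [0.0, 0.162, 0.987, 0.0]
contact_force: [-2.8, -0.2, 9.0]
gripper_width: 0.001
grasp_force: 4.2
```

```bash
for i in 1 2 3; do :; done; python3 -m pendant '[[0,0,0,0.001,0],[0,0,0,0.001,0],[0,0,0,0,0]]'
python3 -m pendant '[[0,0,0,0.001,0],[0,0,0,0.001,0],[0,0,0,0,0]]'
```

```text
t: 5.37
eef_pos: [0.5544, 0.0486, 0.3497]
tool_rot: [0.0, 0.162, 0.987, 0.0]
contact_force: [-3.3, 0.2, 9.2]
gripper_width: 0.003
grasp_force: 4.7
t: 5.62
eef_pos: [0.5544, 0.0485, 0.3478]
tool_rot: [0.0, 0.162, 0.987, 0.0]
contact_force: [-3.1, -0.6, 9.4]
gripper_width: -0.0
grasp_force: 5.1
```

```bash
python3 -m pendant '[[0,0,0,0.001,0],[0,0,0,0.001,0],[0,0,0,0,0]]'
python3 -m pendant '[[0,0,0,0.001,0],[0,0,0,0,0]]'
```

```text
t: 5.87
eef_pos: [0.5544, 0.0485, 0.3461]
tool_rot: [0.0, 0.162, 0.987, 0.0]
contact_force: [-3.9, 0.1, 10.5]
gripper_width: -0.0
grasp_force: 5.8
t: 6.03
eef_pos: [0.5545, 0.0484, 0.3459]
tool_rot: [0.0, 0.162, 0.987, 0.001]
contact_force: [-6.7, -0.2, 19.9]
gripper_width: 0.002
grasp_force: 9.8
```

The force jumped to about 20 N at the plate, so the bolt is home. Now I slide along +tool y, keeping it pressed.

```bash
python3 -m pendant '[[0,0,0.001,0,0],[0,0,0.001,0,0],[0,0,0.001,0,0],[0,0,0,0,0]]'
```

```text
t: 6.37
eef_pos: [0.5549, 0.0491, 0.3459]
tool_rot: [-0.0, 0.163, 0.987, -0.001]
contact_force: [-9.7, -6.4, 23.5]
gripper_width: 0.002
grasp_force: 11.4
```

```bash
python3 -m pendant '[[0,0,0.001,0,0],[0,0,0.001,0,0],[0,0,0.001,0,0],[0,0,0,0,0]]'
```

```text
t: 6.7
eef_pos: [0.5567, 0.0518, 0.3459]
tool_rot: [0.001, 0.163, 0.987, -0.001]
contact_force: [-4.7, -7.1, 18.5]
gripper_width: 0.001
grasp_force: 9.0
```

```bash
python3 -m pendant '[[0,0.0005,0.001,0,0],[0,0.0005,0.001,0,0],[0,0,0.001,0,0],[0,0,0,0,0]]'
```

```text
t: 7.03
eef_pos: [0.5573, 0.0551, 0.346]
tool_rot: [0.002, 0.163, 0.987, -0.001]
contact_force: [-2.8, -6.7, 14.0]
gripper_width: 0.0
grasp_force: 8.4
```

```bash
python3 -m pendant '[[0,0,0.001,0,0],[0,0,0.001,0,0],[0,0,0,0,0]]'
```

```text
t: 7.28
eef_pos: [0.5576, 0.0556, 0.3459]
tool_rot: [0.002, 0.164, 0.986, -0.002]
contact_force: [-4.1, -10.4, 17.7]
gripper_width: -0.002
grasp_force: 9.9
```

```bash
python3 - <<'E'
from h import *
P,D=bot.read_camera("wrist");cv2.imwrite("pics/w3.png",cv2.resize(P[200:300,190:350],None,fx=5,fy=5,interpolation=cv2.INTER_CUBIC))
E
```

```text
(no output)
```

View pics/w3.png

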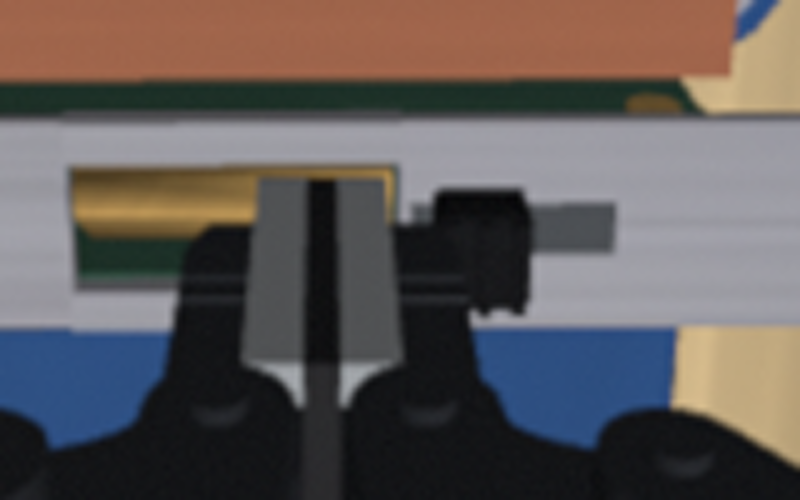

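The crop shows the fingertips on the bolt (pads at columns 258–385, bolt window 70–398) and the finger backing just touching the snib, whose near edge is at about 440. The slot is still free to 613. I'll check the bolt's height from depth.

```bash
python3 - <<'E'
from h import *
np.set_printoptions(precision=4,suppress=True)
o=bot.get_obs();print(o["t"],o["contact_force"],o["eef_pos"])
m=bot.camera_model("wrist");P,D=bot.read_camera("wrist")
def p(u,v,n):
    a=(190+u/5-.4,200+v/5-.4);d=med(D,a,1);print(n,world("wrist",a,d,m=m))
for u in(90,130,170,210):p(u,182,"nose");
for u in(90,210,300,390,600,700):p(u,140,"plate")
p(480,205,"snib top");p(320,190,"tip")
p(215,260,"backL");p(440,260,"backR");p(285,200,"pad");p(285,250,"pad")
E
```

```text
7.3333 [ -4.0297 -10.7009  15.8711] [0.5576 0.0557 0.3459]
nose [0.5427 0.0343 0.1728]
nose [0.5441 0.0383 0.1729]
nose [0.5455 0.0423 0.1728]
nose [0.5469 0.0463 0.1726]
plate [0.5383 0.036  0.1724]
plate [0.5423 0.048  0.1726]
plate [0.5453 0.057  0.1728]
plate [0.5484 0.066  0.1727]
plate [0.5555 0.0869 0.1727]
plate [0.5589 0.0968 0.1726]
snib top [0.5556 0.0731 0.1785]
tip [0.5478 0.0584 0.1802]
backL [0.5482 0.0475 0.1874]
backR [0.5554 0.0682 0.1871]
pad [0.5466 0.0551 0.1825]
pad [0.5466 0.0554 0.1927]
```

The bolt nose is level with the plate (0.1728 against 0.1727 m), so the bolt is home. I continue sliding.

```bash
python3 -m pendant '[[0,0.0005,0.001,0,0],[0,0,0.001,0,0],[0,0,0,0,0]]'
```

```text
t: 7.63
eef_pos: [0.558, 0.0578, 0.3459]
tool_rot: [0.002, 0.164, 0.986, -0.001]
contact_force: [-2.6, -9.0, 15.4]
gripper_width: -0.002
grasp_force: 8.9
```

```bash
python3 -m pendant '[[0,0,0.001,0,0],[0,0,0.001,0,0],[0,0,0,0,0]]'
```

```text
t: 7.88
eef_pos: [0.5587, 0.0598, 0.3459]
tool_rot: [0.002, 0.164, 0.986, -0.001]
contact_force: [-2.4, -9.5, 16.3]
gripper_width: -0.002
grasp_force: 8.9
```

```bash
python3 -m pendant '[[0,0,0.001,0,0],[0,0,0.001,0,0],[0,0,0,0,0]]'
```

```text
t: 8.13
eef_pos: [0.5593, 0.0616, 0.3459]
tool_rot: [0.002, 0.164, 0.986, -0.001]
contact_force: [-2.9, -9.2, 15.0]
gripper_width: 0.002
grasp_force: 8.6
```

```bash
python3 -m pendant '[[0,0,0.001,0,0],[0,0,0.0005,0,0],[0,0,0,0,0]]'
```

```text
t: 8.38
eef_pos: [0.5598, 0.063, 0.3459]
tool_rot: [0.002, 0.164, 0.986, -0.001]
contact_force: [-2.1, -10.0, 15.5]
gripper_width: 0.004
grasp_force: 8.7
```

```bash
python3 - <<'E'
from h import *
P,D=bot.read_camera("wrist");cv2.imwrite("pics/w4.png",cv2.resize(P[200:300,190:350],None,fx=5,fy=5,interpolation=cv2.INTER_CUBIC))
E
```

```text
(no output)
```

View pics/w4.png

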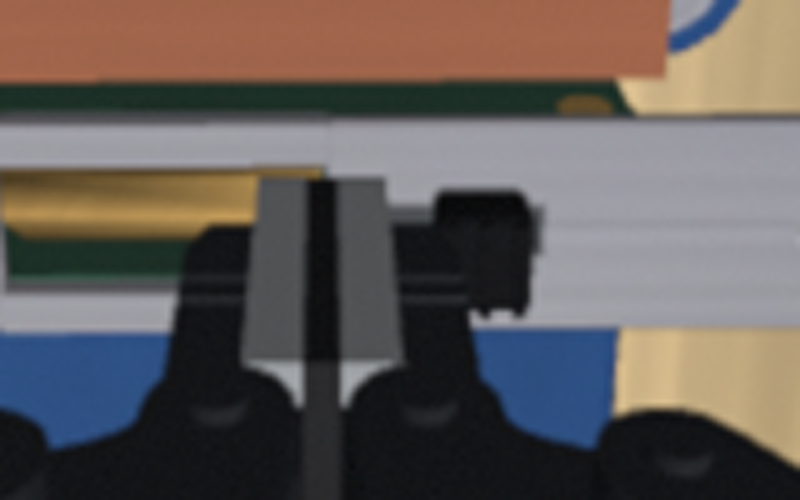

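The snib's right edge (525) is now close to the slot's end (540), about 7 mm along. A little farther, to the stop.

```bash
python3 -m pendant '[[0,0,0.001,0,0],[0,0,0,0,0],[0,0,0,0,0]]'
```

```text
t: 8.68
eef_pos: [0.5599, 0.0634, 0.3459]
tool_rot: [0.002, 0.164, 0.986, -0.002]
contact_force: [-3.3, -11.0, 14.9]
gripper_width: 0.001
grasp_force: 10.2
```

```bash
python3 -m pendant '[[0,0,0.0005,0,0],[0,0,0,0,0],[0,0,0,0,0]]'
```

```text
t: 8.93
eef_pos: [0.56, 0.0634, 0.3459]
tool_rot: [0.002, 0.164, 0.986, -0.002]
contact_force: [-3.8, -12.0, 16.9]
gripper_width: 0.001
grasp_force: 10.7
```

```bash
python3 -m pendant '[[0,0,0.001,0,0],[0,0,0,0,0],[0,0,0,0,0]]'
```

```text
t: 9.18
eef_pos: [0.5602, 0.0636, 0.3459]
tool_rot: [0.001, 0.165, 0.986, -0.002]
contact_force: [-4.4, -14.6, 18.1]
gripper_width: 0.0
grasp_force: 11.6
```

The snib is at its stop: no advance while the force rises. I relieve the side load, then lift off.

```bash
python3 -m pendant '[[0,0,-0.0015,0,0],[0,0,-0.0015,0,0],[0,0,-0.0005,-0.001,0],[0,0,0,-0.002,0],[0,0,0,-0.003,0],[0,0,0,-0.005,0],[0,0,0,-0.01,0],[0,0,0,-0.02,0],[0,0,0,-0.02,0],[0,0,0,-0.02,0],[0,0,0,0,0],[0,0,0,0,0]]'
python3 - <<'E'
from fit import *
o=bot.get_obs();c="wrist";m=bot.camera_model(c)
P,D=bot.read_camera(c);cv2.imwrite("pics/w5.png",cv2.resize(P[150:270,150:350],None,fx=4,fy=4,interpolation=cv2.INTER_CUBIC))
fit(P,D,*[np.array(m[k]) for k in("intrinsics","R","t")],o["eef_pos"],o["tool_rot"])
E
```

```text
t: 10.18
eef_pos: [0.5586, 0.066, 0.4261]
tool_rot: [0.001, 0.162, 0.987, 0.001]
contact_force: [-0.1, 0.7, -0.2]
gripper_width: 0.002
grasp_force: 0.0
plate z 0.17262620892048214 centre [0.5536 0.0491] size (160.50765991210938, 26.277578353881836) y-axis [0.3201 0.9474] deg 71.331696 tool y deg 71.3666717361714
brass 621 lx [-8.2466  5.8537] ly [-21.6192  33.0582] z [0.1506 0.1739 0.1756]
black 5759 lx [-12.3421   6.5739] ly [ 4.5076 38.9339] z [0.2653 0.3063 0.3379]
tool-frame delta of plate centre from tip: [-0.0001 -0.018   0.0805]
```

View pics/w5.png

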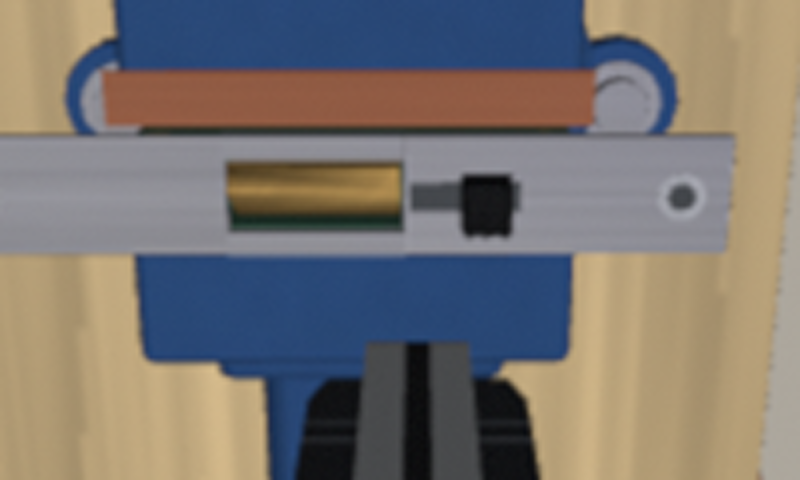

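The bolt stays in (227–403), and the snib at 462–512 is near the slot's end at 520. I'll compare its measured travel with the earlier picture before handing in.

```bash
python3 - <<'E'
from h import *
np.set_printoptions(precision=2,suppress=True)
ax=np.array([.3185,.948]);ex=np.array([ax[1],-ax[0]]);c=np.array([.5534,.0491])
def go(P,D,K,R,t,zp):
    v,u=np.mgrid[:384,:512];W=(np.stack([u,v,np.ones_like(u)],-1)@np.linalg.inv(K).T*D[...,None]-t)@R
    L=W[...,:2]-c;ly=L@ax*1e3;lx=L@ex*1e3;h=(W[...,2]-zp)*1e3
    V=P.max(-1)
    s=(abs(lx)<7)&(ly>12)&(ly<42)&(V<60)&(h>6)&(h<11)
    b=(abs(lx+4)<2)&(ly>-16)&(ly<10)&(D>0)
    print("snib top",s.sum(),ly[s].mean(),np.percentile(ly[s],[2,98]),"nose height",np.median(h[b]))
z=np.load("w2.npz");go(z["P"],z["D"],z["K"],z["R"],z["t"],.1742)
z=np.load("w1.npz");go(z["P"],z["D"],z["K"],z["R"],z["t"],.1742)
m=bot.camera_model("wrist");P,D=bot.read_camera("wrist");go(P,D,*[np.array(m[k]) for k in("intrinsics","R","t")],.1726)
E
```

```text
snib top 260 23.20391712071068 [18.54 28.03] nose height 51.85600543942461
snib top 127 23.41469705665351 [18.9  27.98] nose height 12.96079079482415
snib top 168 31.36552204361204 [26.96 36.15] nose height 134.7337836419272
```

The snib moved 8 mm, so it is fully across, and the bolt is trapped. Handing in.

```bash
python3 -c "
from station import bot
print(bot.hand_in())"
```

```text
the job is handed in; nothing more can be done
None
```

The latch is held back: I pressed the bolt flush, slid the snib the full 8 mm to its stop, and the bolt stayed in when I lifted off; the job is handed in at about 10 s, with pressing forces up to about 26 N and nothing else on the bench touched.

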